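# Clear and level the soap vendor's catch shelf

## Robot

A 7-joint arm with a two-finger parallel gripper is mounted at the origin on the work surface. World frame = base frame: x ahead of the robot, y to its left, z up, the work surface at z = 0. Lengths are in mm, angles in rad, forces in N, time in s.
With the tool pointing down it reaches from about 350 to 900 mm from the base axis. Payload 7.2 kg.
Tool frame: the origin (TCP) lies at the very end of the fingers, on their centre line; the grasp point (between the pads) lies 19 mm behind it (grasp_offset is the distance from the TCP to the grasp point, in mm); z points along the fingers, y is the line along which they close (so a half turn about z gives the same grasp; the last joint's range is limited). The gripper opens to 85 mm and grips with 20 to 120 N. Pads are 22 mm wide; open, the fingers measure 114 mm over their backs; the gripper's body (76 mm by 85 mm) begins 54 mm behind the grasp point. The pads swing forward as they close: fully open they stand 13 mm farther back than shut.
Start: joints at [1.176, 0.411, -0.013, 1.596, 0.006, 1.134, -0.082], TCP at [200.622, -591.929, 231.297] pointing down, gripper open.
Joint ranges: [-2.95, 2.95], [-0.29, 1.99], [-1.47, 1.44], [0.14, 2.54], [-1.03, 4.17], [0.13, 1.85], [-2.86, 2.86]. Speed limits (rad/s): [2.39, 2.39, 3.01, 3.01, 3.14, 3.14, 3.14].

## Interface

Orientations are given as [roll, pitch, yaw] about the fixed x, y, z axes, in that order (R = Rz(yaw) Ry(pitch) Rx(roll)).
In Python, from plant import * gives the robot as it stands. The module is installed in compiled form; this text tells all that it offers.
- The arm moves only by the tool move_arm, never from a script. Its argument "plan" is a list of rows, each an object of numbers: "jaw": the opening, from 0 (shut) to 1 (fully open); "tx", "ty", "tz": the shift along the tool's x, y, z in cm; "roll": the turn about the tool's z in degrees. A call has 1 to 20 rows; each row shifts and turns the commanded pose from where the row before left it, along the tool's axes as they then stand; what a row does not reach is not made up. A row lasts 1/12 s, in which the tool goes at most 41.7 mm and 7.16 degrees, less where a joint would pass 70% of its speed; a pose out of reach is approached as far as the arm can. A call with a gripper value outside its range is refused whole. The fingers move at their own pace and stop on an object; "grip_force" is the grip in N (left out, the last holds). Time passes only in rows, so rows that do not move let the fingers close. It gives the time, the measured TCP pose, the force, the opening and the grip force at its end, in the units of the state.
- observe(): the state, without advancing time (a new reading comes with each control period).
- get_image(name): name is "scene" or "top"; returns a dict with "image" (480x640x3 uint8, red, green, blue), "z_map" (480x640 float32, mm along the optical axis (not along the pixel's ray), 0 where there is no reading), "K" (3x3 intrinsics, pixels), "dist_coeffs" ([k1, k2, p1, p2, k3] as OpenCV has them; the pictures are not rectified), "R" (3x3) and "t" (3): a world point X has camera coordinates R X + t. Camera axes: x right, y down, z forward; pixel columns grow to the right and rows downward; lengths in mm; the calibration is good to about 2 mm. A picture is of the moment at which its call begins.
- finish_job(): hands the job in; it is judged then, once.
The state is a dict: "clock": time; "joint_pos": joint angles; "qd": joint speeds; "joint_efforts": joint torques, N m; "eef_pos": TCP position; "orientation": TCP orientation; "wrist_force": force on the tool from outside, world axes, zero at the start; "torque": the same for the moment, N m; "opening": finger opening in mm; "grasp_force": force on a finger pad.
Only numpy, scipy, OpenCV 4.12 (cv2) and the standard library are available. Lean on these libraries where they do the work, as an engineer would, in place of code of your own. Each camera call takes 0.05 s, during which the arm holds its last target. There are 200 camera calls.

## Task

The soap vendor's catch shelf hangs low at its outer end: first collect the two soap cartons lying on it into the tote, then lay the spirit level lengthwise along the middle of the cleared shelf and let go of it. Turn the orange knob of the shelf's jack foot until the bubble settles between the two lines, leaving the level alone meanwhile, and then press the level down onto the shelf with about a kilo of push. Finish while holding that push, the bubble still between the lines and the cartons in the tote; do not shove the tote or anything else on the counter about.

Things in the scene. Friction and masses are not known exactly. Their poses are not given: they have to be found in the camera images.
- vendor: coin-operated soap vendor, fixed on the counter: white cabinet 340 mm wide, 200 deep, 307 tall. Origin on the counter below the middle of its front face, which looks along its own -y (coin slides stand out 27 mm); the cabinet lies at y 0 to 202 mm. The catch shelf sticks out along -y; past its end, 335 mm from the origin, stands the jack foot
- shelf: steel catch shelf, 150 mm wide (x), 290 mm long; origin on its hinge at the vendor's face, level with its top surface, 80 mm above the counter; it runs to its own -y. Tilts about its x axis only. At the start its outer end hangs too low, by 0.4 to 0.65 degrees
- shelf_mid (a point): middle of the catch shelf's top surface, 145 mm out from the hinge, about 80 mm above the counter. x across, y along the shelf (-y is the outer end), z normal to the surface. Lips 10 mm high run along both long sides and the outer end
- knob (a point): centre of the jack foot's orange wing grip: a bar 50 mm long (its x), 14 thick (y), 30 high, 123 mm above the counter, on a black collar 34 mm across. Turns about the vertical here without rising. Clockwise seen from above raises the shelf's outer end 8 mm a turn. Stiff (0.06 N m), stays where left. Takes 0.29 to 0.48 turn to level the shelf
- level: yellow spirit level 200 x 26 x 36 mm high, about 300 g; origin at the centre of its flat underside, x along its length, z up. In the middle 60 mm of its length the solid top is cut down to 22 mm to show a green vial with two black lines 20 mm apart. Starts lying upright on the counter
- bubble (a joint): place of the pale 14 mm bubble in the level's vial, m along the level's x from midway between the lines; runs to the higher end (positive: +x end higher), stops at 0.019. With the level lengthwise on the shelf one radian of the jack moves it 4.6 mm; settles in about 1 s. Between the lines: within 0.003 of 0
- carton_a: sealed soap carton, blue and white, 80 x 48 x 30 mm high, about 90 g; origin at the centre of its underside, x along the 80 mm side, y across the 48 mm side; starts lying on the catch shelf, long side roughly along the shelf
- carton_b: sealed soap carton, blue and white, 80 x 48 x 30 mm high, about 90 g; origin at the centre of its underside, x along the 80 mm side, y across the 48 mm side; starts lying on the catch shelf, long side roughly along the shelf
- tote: grey open tote standing loose on the counter, 300 (x) x 210 (y) x 100 mm high, walls and floor 4 mm; origin at the centre of its underside
- carton_old: a soap carton like the others that already lies in the tote, across it near its +x end; origin at the centre of its underside
- detergent: bystander, to be left alone: blue detergent bottle with orange cap, 90 mm across, 210 mm tall; origin near its middle, on the counter
- spray_can: bystander, to be left alone: green stain-remover can, 54 mm across, 170 mm tall; origin near its middle, on the counter
- token_mug: bystander, to be left alone: white mug, 80 mm across, 90 mm tall, handle to its +y; origin near its middle, on the counter
- dryer_sheets: bystander, to be left alone: upright green and white carton of dryer sheets, 60 x 105 x 130 mm tall; origin near its middle, on the counter
- wrench: bystander, to be left alone: steel open-ended wrench about 170 mm long lying flat; origin near its middle, on the counter
- screwdriver: bystander, to be left alone: screwdriver lying flat; origin near its middle, on the counter
- lint_brush: bystander, to be left alone: brush lying flat; origin near its middle, on the counter
Not all that is in view belongs to the job. What is meant by the level is not purple, and is the larger of those in its own colour.

How it is judged:
By the outcome, as a careful person would: the job done as asked, in the order asked, and still so for the second after the job is handed in, while the arm keeps its last pose, push and grip.
It also fails if it takes over 72 s, if anything falls off the work surface, if the arm or the gripper's body presses on something with over 40 N, if the wrist force passes 120 N, or if a joint passes its speed limit or range.

## Working session

There is one attempt and no reset: what is moved stays moved. The work goes in short steps, Python scripts to look and compute and a tool call to move; the robot and the scene stay as the last step left them, time stands still between calls to the robot, and variables do not carry over. Pictures are saved under pics/ and viewed, at most 10 in all, crops included, and the job is handed in when it is done.

Besides the shell and the picture viewer there is one more tool, called after "Request:" as name([rows], argument=value, ...), one row to a line, values as JSON. move_arm: Moves the arm, as the interface text tells. Its arguments: {"type":"object","properties":{"plan":{"type":"array","items":{"type":"object","properties":{"jaw":{"type":"number"},"tx":{"type":"number"},"ty":{"type":"number"},"tz":{"type":"number"},"roll":{"type":"number"}}}},"grip_force":{"type":"number"}},"required":["plan"]}

```bash
mkdir -p pics; cat > h.py <<'E'
from plant import *
import numpy as np, cv2
def grab(n,save=None):
    d=get_image(n)
    if save: cv2.imwrite('pics/'+save,cv2.cvtColor(d['image'],cv2.COLOR_RGB2BGR))
    return d
def ray(d,px):
    p=cv2.undistortPoints(np.array(px,float).reshape(-1,1,2),np.array(d['K']),np.array(d['dist_coeffs'])).reshape(-1,2)
    R=np.array(d['R']);t=np.array(d['t']).ravel()
    return -R.T@t,np.c_[p,np.ones(len(p))]@R
def onz(d,px,z):
    c,v=ray(d,px); return c+v*((z-c[2])/v[:,2])[:,None]
def cloud(d):
    z=np.array(d['z_map']);ys,xs=np.mgrid[:480,:640]
    c,v=ray(d,np.c_[xs.ravel(),ys.ravel()]); 
    P=c+v*z.ravel()[:,None]; P[z.ravel()==0]=np.nan
    return P.reshape(480,640,3)
E
python3 - <<'E'
from h import *
s=observe();print(s)
for n in('scene','top'):
    d=grab(n,n+'0.png');c,_=ray(d,[[0,0]]);print(n,c,d['K'][0][0],d['R'])
E
```

```text
{'clock': 0.0, 'joint_pos': array([ 1.17580983,  0.41191916, -0.01271192,  1.59704237,  0.00560521,
        1.13429159, -0.08218116]), 'qd': array([-0.00087886, -0.00068572, -0.0006382 ,  0.00019158,  0.00010806,
       -0.00059242, -0.00063992]), 'joint_efforts': array([-1.61878697e-04, -6.00630283e+01,  6.82146996e-01, -2.99423057e+01,
        1.38425472e-02,  1.05801551e-02, -2.19518961e-05]), 'eef_pos': array([ 200.42659538, -591.47111633,  230.44175632]), 'orientation': array([-3.13997227e+00,  1.19858726e-04,  3.26832178e-01]), 'wrist_force': array([0.07900132, 0.68314524, 0.22001455]), 'torque': array([ 0.01650297, -0.00076772, -0.00213775]), 'grasp_force': 0.0, 'opening': 85.17924646766022}
scene [1233.8538667   790.52321797 1359.65849019] 543.5188073030438 [[-0.74651148  0.6653571   0.00453199]
 [ 0.49095274  0.55540651 -0.67118478]
 [-0.44909465 -0.49882215 -0.74127623]]
top [ 307.87786088  -74.35040133 1438.21835863] 476.6102591087696 [[-0.00317135 -0.99970051 -0.0242657 ]
 [-0.99341394  0.00592889 -0.11442721]
 [ 0.11453681  0.02374299 -0.99313523]]
```

View pics/top0.png

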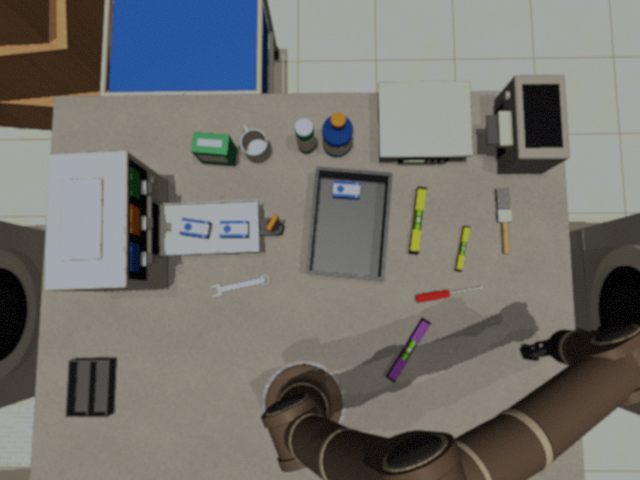

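View pics/scene0.png

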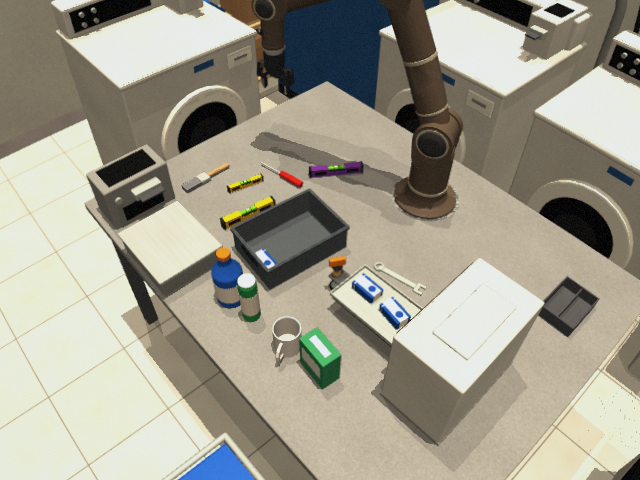

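The top view shows the large yellow level at (418,220), cartons at (195,228) and (234,229) on the shelf, the knob at (273,223), and the tote at (349,225). The scene view agrees, with nothing covering the job items.

```bash
cat > m.py <<'E'
from h import *
def rect(P):
    (c,s,a)=cv2.minAreaRect(P[:,:2].astype(np.float32)); 
    if s[0]<s[1]: s=s[::-1];a+=90
    return np.round(c,1),np.round(s,1),round((a+90)%180-90,1)
def blobs(d,C,m,minn=40):
    n,l,st,_=cv2.connectedComponentsWithStats(m.astype(np.uint8))
    for i in range(1,n):
        if st[i,4]>=minn:
            P=C[l==i];P=P[~np.isnan(P[:,0])]
            if len(P)<minn: continue
            print('  px',st[i,:5],rect(P),'z',np.round(np.percentile(P[:,2],[5,50,95])), 'mean',P.mean(0).round(1))
E
python3 - <<'E'
from m import *
for n in('top','scene'):
    d=grab(n);C=cloud(d);H=cv2.cvtColor(d['image'],cv2.COLOR_RGB2HSV);h,s,v=H[...,0],H[...,1],H[...,2]
    X,Y,Z=C[...,0],C[...,1],C[...,2]
    print(n)
    reg=(X>200)&(X<700)&(Y>-450)
    print('yellow');blobs(d,C,(h>22)&(h<36)&(s>130)&(v>100)&(Z<60)&reg,15)
    print('level high');blobs(d,C,(Z>15)&(Z<60)&(X>350)&(X<600)&(Y<-200)&(Y>-330),30)
    print('orange');blobs(d,C,(h>5)&(h<20)&(s>150)&(v>120)&reg&(Z>90)&(Z<160)&(X<550),10)
    print('carton top');blobs(d,C,(Z>97)&(Z<120)&reg&(Y>80)&(X<520),40)
    print('shelf');blobs(d,C,(Z>70)&(Z<96)&reg&(Y>80)&(X<520),200)
    print('totetop');blobs(d,C,(Z>85)&(Z<115)&reg&(Y<60)&(Y>-250)&(X<600),100)
    print('vendor');blobs(d,C,(Z>290)&(Z<320)&(Y>200),400)
    print('wrench etc',np.nanmedian(Z[(X>200)&(X<350)&(Y>0)&(Y<100)]))
E
```

```text
top
yellow
  px [415 188  11  23 189] (array([ 596.5, -348.3]), array([64.2, 24.3]), -9.3) z [27. 36. 41.] mean [ 596.9 -347.7   35.4]
  px [410 229  11  23 190] (array([ 475.4, -330.4]), array([66.3, 24.2]), -8.1) z [24. 36. 41.] mean [ 474.9 -329.5   35.1]
level high
  px [378 199   8  79 118] (array([ 480.3, -232. ]), array([232. ,   1.4]), -5.5) z [17. 37. 58.] mean [ 480.7 -231.9   37.5]
  px [409 219   7  36 140] (array([ 487.2, -324.1]), array([105.1,  16.2]), -3.6) z [18. 34. 41.] mean [ 472.  -323.3   32.5]
orange
  px [267 215  11  16  50] (array([514.4,  85.4]), array([46. , 18.4]), -27.0) z [122. 137. 141.] mean [512.5  83.1 135.8]
carton top
  px [153 222   8  67 181] (array([427., 411.]), array([185.5,  12.2]), 0.3) z [ 99. 109. 118.] mean [425.9 414.  108.7]
  px [180 222  31  17 415] (array([500.3, 305.9]), array([83. , 44.7]), 84.4) z [104. 110. 115.] mean [498.9 303.  109.8]
  px [220 222  29  16 451] (array([498. , 193.5]), array([79.8, 43.6]), -89.8) z [104. 109. 113.] mean [498.  192.6 108.8]
shelf
  px [ 151  223  111   67 2376] (array([425.6, 275.1]), array([30
[... 1012 characters left out ...]
.2 131.7]
carton top
  px [354 274  29  26 340] (array([498.1, 193.7]), array([83. , 43.6]), -89.4) z [104. 109. 114.] mean [499.6 196.2 108.6]
  px [380 296  31  28 350] (array([500.5, 304.8]), array([86.6, 42. ]), 85.2) z [105. 110. 115.] mean [501.  306.1 110.1]
shelf
  px [343 265  80  63 974] (array([475.7, 226. ]), array([243.3,  88.7]), -89.3) z [75. 81. 91.] mean [459.9 234.3  81.7]
totetop
  px [248 189 102  73 918] (array([ 481.7, -129.6]), array([246.9, 234. ]), -2.7) z [ 87.  98. 104.] mean [ 453.3 -129.5   96.8]
vendor
  px [  393   257   152   138 10465] (array([501.7, 516. ]), array([343.1, 204.8]), 2.0) z [297. 302. 310.] mean [517.2 522.3 303. ]
wrench etc 0.5186500691054334
```

```bash
python3 - <<'E'
from m import *
for n in('top','scene'):
    d=grab(n);C=cloud(d);H=cv2.cvtColor(d['image'],cv2.COLOR_RGB2HSV);h,s,v=H[...,0],H[...,1],H[...,2]
    X,Y,Z=C[...,0],C[...,1],C[...,2]
    print(n)
    print('totetop');blobs(d,C,(Z>88)&(Z<110)&(X>250)&(X<650)&(Y<20)&(Y>-260),100)
    print('old');blobs(d,C,(Z>20)&(Z<45)&(X>480)&(X<600)&(Y<-60)&(Y>-200)&(v>120),30)
    print('shelf');blobs(d,C,(Z>70)&(Z<96)&(X>400)&(X<600)&(Y>100)&(Y<380),200)
    m=(v>160)&(s<60)&(X>400)&(X<600)&(Y>100)&(Y<380)&(Z>60)&(Z<100)
    for y in range(130,380,20):
        q=m&(abs(Y-y)<8); print(y,np.round(np.percentile(X[q],[1,99]),0) if q.sum()>8 else 0,end='; ')
    # knob: orange colour cast on plane 138
    k=(h>5)&(h<20)&(s>150)&(v>100)&(X>450)&(X<570)&(Y>40)&(Y<130)&(Z>60)
    kt=k&(Z>130)
    ys,xs=np.nonzero(kt);P=onz(d,np.c_[xs,ys],138);print('knob',rect(P),P.mean(0))
    k=(v<60)&(X>450)&(X<570)&(Y>40)&(Y<130)&(Z>75);print('collar',C[k].mean(0) if k.any() else 0)
E
```

```text
top
totetop
  px [ 306  177   87  105 1040] (array([ 510.5, -133.5]), array([299.5, 222.4]), -5.5) z [ 94. 100. 105.] mean [ 468.4 -134.7   99.6]
old
shelf
  px [ 170  200   97   56 3569] (array([508.7, 244.2]), array([275.1, 151.7]), -88.1) z [75. 80. 89.] mean [508.8 251.4  80.5]
130 [443. 577.]; 150 [443. 580.]; 170 [443. 581.]; 190 [443. 581.]; 210 [440. 578.]; 230 [443. 578.]; 250 [443. 575.]; 270 [439. 576.]; 290 [438. 575.]; 310 [440. 575.]; 330 [438. 572.]; 350 [435. 572.]; 370 [438. 573.]; knob (array([512.7,  82.1]), array([45.8, 13.9]), -29.3) [511.66092708  81.62937311 138.        ]
collar [508.7024981   72.53187796 108.83136762]
scene
totetop
  px [234 189 116  80 990] (array([ 509. , -132.5]), array([298.5, 233.4]), -4.6) z [ 90.  98. 104.] mean [ 480.6 -128.4   97.8]
old
shelf
  px [ 330  265   93   82 2629] (array([510.4, 233.7]), array([261.4, 156.7]), -88.4) z [74. 81. 91.] mean [519.4 237.6  81.5]
130 [440. 586.]; 150 [439. 588.]; 170 [436. 587.]; 190 [438. 586.]; 210 [438. 586.]; 230 [438. 585.]; 250 [435. 584.]; 270 [435. 584.]; 290 [434. 583.]; 310 [433. 581.]; 330 [432. 581.]; 350 [451. 580.]; 370 0; knob (array([520.5,  85.9]), array([49.9, 21.9]), -29.4) [519.62942376  84.75881128 138.        ]
collar [522.89947435  90.16116173 107.07654826]
```

Request:
move_arm([
  {"tx":2.6,"ty":-3.15,"jaw":0.8},
  {"tx":2.6,"ty":-3.15,"jaw":0.8},
  {"tx":2.6,"ty":-3.15,"jaw":0.8},
  {"tx":2.6,"ty":-3.15,"jaw":0.8},
  {"tx":2.6,"ty":-3.15,"jaw":0.8},
  {"tx":2.6,"ty":-3.15,"jaw":0.8},
  {"tx":2.6,"ty":-3.15,"jaw":0.8},
  {"tx":2.6,"ty":-3.15,"jaw":0.8},
  {"tx":2.6,"ty":-3.15,"jaw":0.8},
  {"tx":2.6,"ty":-3.15,"jaw":0.8},
  {"tx":2.6,"ty":-3.15,"jaw":0.8},
  {"tx":2.6,"ty":-3.15,"jaw":0.8},
  {"tx":2.6,"ty":-3.15,"jaw":0.8},
  {"tx":2.6,"ty":-3.15,"jaw":0.8},
  {"tx":2.6,"ty":-3.15,"jaw":0.8},
  {"tx":2.6,"ty":-3.15,"jaw":0.8},
  {"tx":2.6,"ty":-3.15,"jaw":0.8},
  {"tx":2.6,"ty":-3.15,"jaw":0.8},
  {"tx":2.6,"ty":-3.15,"jaw":0.8},
  {"tx":2.6,"ty":-3.15,"jaw":0.8},
])

```text
invalid input at $.plan[0]: expected keys jaw, tx, ty, tz, roll
```

Request:
move_arm([
  {"roll":-7.1},
  {"roll":-7.1},
  {"roll":-7.1},
  {"roll":-7.1},
  {"roll":-7.1},
  {"roll":-7.1},
  {"roll":-7.1},
  {"roll":-7.1},
  {"roll":-7.1},
  {"roll":-7.1},
  {"roll":0},
  {"roll":0},
])

```text
invalid input at $.plan[0]: expected keys jaw, tx, ty, tz, roll
```

```bash
cat > go.py <<'E'
import sys
from h import *
def st():
    s=observe();print('t%.2f'%s['clock'],s['eef_pos'].round(1),'yaw',np.degrees(s['orientation']).round(1),'F',s['wrist_force'].round(1),'op %.1f gf %.1f'%(s['opening'],s['grasp_force']),'j7 %.2f'%s['joint_pos'][6]);return s
def go(x,y,z,psi):
    s=st();p=s['eef_pos'];a=s['orientation'][2];d=np.array([x,y,z])-p
    print('tx %.2f ty %.2f tz %.2f cm roll %.1f'%((d[0]*np.cos(a)+d[1]*np.sin(a))/10,(d[0]*np.sin(a)-d[1]*np.cos(a))/10,-d[2]/10,-((psi-np.degrees(a)+180)%360-180)))
if len(sys.argv)>4: go(*map(float,sys.argv[1:]))
E
python3 go.py 499 194.5 85 90
```

```text
t0.30 [ 200.5 -591.8  231. ] yaw [-180.     0.    18.7] F [ 0.   0.2 -0.3] op 85.2 gf 0.0 j7 -0.08
tx 53.51 ty -64.89 tz 14.60 cm roll -71.3
```

Request:
move_arm([
  {"jaw":0.8,"tx":2.6,"ty":-3.15,"tz":0,"roll":0},
  {"jaw":0.8,"tx":2.6,"ty":-3.15,"tz":0,"roll":0},
  {"jaw":0.8,"tx":2.6,"ty":-3.15,"tz":0,"roll":0},
  {"jaw":0.8,"tx":2.6,"ty":-3.15,"tz":0,"roll":0},
  {"jaw":0.8,"tx":2.6,"ty":-3.15,"tz":0,"roll":0},
  {"jaw":0.8,"tx":2.6,"ty":-3.15,"tz":0,"roll":0},
  {"jaw":0.8,"tx":2.6,"ty":-3.15,"tz":0,"roll":0},
  {"jaw":0.8,"tx":2.6,"ty":-3.15,"tz":0,"roll":0},
  {"jaw":0.8,"tx":2.6,"ty":-3.15,"tz":0,"roll":0},
  {"jaw":0.8,"tx":2.6,"ty":-3.15,"tz":0,"roll":0},
  {"jaw":0.8,"tx":2.6,"ty":-3.15,"tz":0,"roll":0},
  {"jaw":0.8,"tx":2.6,"ty":-3.15,"tz":0,"roll":0},
  {"jaw":0.8,"tx":2.6,"ty":-3.15,"tz":0,"roll":0},
  {"jaw":0.8,"tx":2.6,"ty":-3.15,"tz":0,"roll":0},
  {"jaw":0.8,"tx":2.6,"ty":-3.15,"tz":0,"roll":0},
  {"jaw":0.8,"tx":2.6,"ty":-3.15,"tz":0,"roll":0},
  {"jaw":0.8,"tx":2.6,"ty":-3.15,"tz":0,"roll":0},
  {"jaw":0.8,"tx":2.6,"ty":-3.15,"tz":0,"roll":0},
  {"jaw":0.8,"tx":2.6,"ty":-3.15,"tz":0,"roll":0},
  {"jaw":0.8,"tx":2.6,"ty":-3.15,"tz":0,"roll":0},
])

```text
clock: 1.97
eef_pos: [491.3, 173.5, 231.4]
orientation: [3.141, -0.0, 0.326]
wrist_force: [0.5, -0.9, 0.6]
opening: 68.6
grasp_force: 0.0
```

Request:
move_arm([
  {"jaw":0.8,"tx":0,"ty":0,"tz":0,"roll":-7.1},
  {"jaw":0.8,"tx":0,"ty":0,"tz":0,"roll":-7.1},
  {"jaw":0.8,"tx":0,"ty":0,"tz":0,"roll":-7.1},
  {"jaw":0.8,"tx":0,"ty":0,"tz":0,"roll":-7.1},
  {"jaw":0.8,"tx":0,"ty":0,"tz":0,"roll":-7.1},
  {"jaw":0.8,"tx":0,"ty":0,"tz":0,"roll":-7.1},
  {"jaw":0.8,"tx":0,"ty":0,"tz":0,"roll":-7.1},
  {"jaw":0.8,"tx":0,"ty":0,"tz":0,"roll":-7.1},
  {"jaw":0.8,"tx":0,"ty":0,"tz":0,"roll":-7.1},
  {"jaw":0.8,"tx":0,"ty":0,"tz":0,"roll":-7.1},
  {"jaw":0.8,"tx":0,"ty":0,"tz":0,"roll":0},
  {"jaw":0.8,"tx":0,"ty":0,"tz":0,"roll":0},
])

```text
clock: 2.97
eef_pos: [490.9, 171.4, 231.2]
orientation: [-3.141, -0.0, 1.562]
wrist_force: [-0.6, -0.6, -0.4]
opening: 68.0
grasp_force: 0.0
```

```bash
python3 go.py 499 194.5 85 90
```

```text
t2.97 [490.9 171.4 231.2] yaw [-180.    -0.    89.5] F [-0.6 -0.6 -0.4] op 68.0 gf 0.0 j7 -0.72
tx 2.31 ty 0.79 tz 14.62 cm roll -0.5
```

Request:
move_arm([
  {"jaw":0.8,"tx":2.3,"ty":0.8,"tz":0,"roll":-0.5},
  {"jaw":0.8,"tx":0,"ty":0,"tz":4,"roll":0},
  {"jaw":0.8,"tx":0,"ty":0,"tz":4,"roll":0},
  {"jaw":0.8,"tx":0,"ty":0,"tz":3,"roll":0},
  {"jaw":0.8,"tx":0,"ty":0,"tz":2,"roll":0},
  {"jaw":0.8,"tx":0,"ty":0,"tz":1.5,"roll":0},
  {"jaw":0.8,"tx":0,"ty":0,"tz":0,"roll":0},
  {"jaw":0.35,"tx":0,"ty":0,"tz":0,"roll":0},
  {"jaw":0.35,"tx":0,"ty":0,"tz":0,"roll":0},
  {"jaw":0.35,"tx":0,"ty":0,"tz":0,"roll":0},
  {"jaw":0.35,"tx":0,"ty":0,"tz":0,"roll":0},
  {"jaw":0.35,"tx":0,"ty":0,"tz":0,"roll":0},
], grip_force=40)

```text
clock: 3.97
eef_pos: [499.7, 194.9, 87.5]
orientation: [3.14, -0.0, 1.574]
wrist_force: [-0.5, -0.4, 6.0]
opening: 46.9
grasp_force: 42.5
```

```bash
python3 go.py 430 -125 180 85; python3 go.py 515 -132 20 85
```

```text
t3.97 [499.7 194.9  87.5] yaw [179.9  -0.   90.2] F [-0.5 -0.4  6. ] op 46.9 gf 42.5 j7 -0.91
tx -31.96 ty -7.07 tz -9.25 cm roll 5.2
t3.97 [499.7 194.9  87.5] yaw [179.9  -0.   90.2] F [-0.5 -0.4  6. ] op 46.9 gf 42.5 j7 -0.91
tx -32.69 ty 1.43 tz 6.75 cm roll 5.2
```

Request:
move_arm([
  {"jaw":0.35,"tx":0,"ty":0,"tz":-2,"roll":0},
  {"jaw":0.35,"tx":0,"ty":0,"tz":-4,"roll":0},
  {"jaw":0.35,"tx":0,"ty":0,"tz":-4,"roll":0},
  {"jaw":0.35,"tx":-4,"ty":-0.9,"tz":0,"roll":0},
  {"jaw":0.35,"tx":-4,"ty":-0.9,"tz":0,"roll":0},
  {"jaw":0.35,"tx":-4,"ty":-0.9,"tz":0,"roll":0},
  {"jaw":0.35,"tx":-4,"ty":-0.9,"tz":0,"roll":0},
  {"jaw":0.35,"tx":-4,"ty":-0.9,"tz":0,"roll":0},
  {"jaw":0.35,"tx":-4,"ty":-0.9,"tz":0,"roll":0},
  {"jaw":0.35,"tx":-4,"ty":-0.9,"tz":0,"roll":0},
  {"jaw":0.35,"tx":-4,"ty":-0.8,"tz":0,"roll":0},
  {"jaw":0.35,"tx":0,"ty":0,"tz":0,"roll":5.2},
  {"jaw":0.35,"tx":0,"ty":0,"tz":0,"roll":0},
])

```text
clock: 5.05
eef_pos: [428.2, -128.8, 186.4]
orientation: [-3.141, 0.001, 1.473]
wrist_force: [0.8, 0.9, -1.1]
opening: 47.3
grasp_force: 41.8
```

Request:
move_arm([
  {"jaw":0.35,"tx":0,"ty":0,"tz":4,"roll":0},
  {"jaw":0.35,"tx":0,"ty":0,"tz":4,"roll":0},
  {"jaw":0.35,"tx":0,"ty":0,"tz":4,"roll":0},
  {"jaw":0.35,"tx":0,"ty":0,"tz":3,"roll":0},
  {"jaw":0.35,"tx":0,"ty":0,"tz":2,"roll":0},
  {"jaw":0.35,"tx":0,"ty":0,"tz":0,"roll":0},
  {"jaw":0.35,"tx":0,"ty":0,"tz":0,"roll":0},
])

```text
clock: 5.63
eef_pos: [431.9, -123.7, 16.1]
orientation: [3.138, -0.002, 1.489]
wrist_force: [4.6, -0.2, -1.4]
opening: 47.0
grasp_force: 52.3
```

Request:
move_arm([
  {"jaw":0.35,"tx":0,"ty":0,"tz":0.2,"roll":0},
  {"jaw":0.8,"tx":0,"ty":0,"tz":0,"roll":0},
  {"jaw":0.8,"tx":0,"ty":0,"tz":0,"roll":0},
  {"jaw":0.8,"tx":0,"ty":0,"tz":0,"roll":0},
  {"jaw":0.8,"tx":0,"ty":0,"tz":-4,"roll":0},
  {"jaw":0.8,"tx":0,"ty":0,"tz":-4,"roll":0},
  {"jaw":0.8,"tx":0,"ty":0,"tz":-4,"roll":0},
  {"jaw":0.8,"tx":0,"ty":0,"tz":-4,"roll":0},
  {"jaw":0.8,"tx":0,"ty":0,"tz":0,"roll":0},
])

```text
clock: 6.38
eef_pos: [433.3, -124.6, 181.1]
orientation: [3.132, 0.003, 1.488]
wrist_force: [2.4, 0.0, -0.4]
opening: 68.1
grasp_force: 0.0
```

```bash
python3 - <<'E'
from m import *
from go import go
for n in('top','scene'):
    d=grab(n,n+'1.png');C=cloud(d);X,Y,Z=C[...,0],C[...,1],C[...,2]
    print(n);blobs(d,C,(Z>97)&(Z<120)&(X>440)&(X<560)&(Y>140)&(Y<365),100)
    blobs(d,C,(Z>88)&(Z<110)&(X>250)&(X<680)&(Y<20)&(Y>-260),200)
go(500.5,305.5,180,85)
E
```

```text
top
  px [180 218  31  21 503] (array([503.7, 305.8]), array([82.5, 48.3]), 81.3) z [104. 110. 114.] mean [503.3 304.1 109.7]
  px [ 306  171   86  110 1143] (array([ 506. , -132.3]), array([312.6, 222.5]), -5.1) z [ 93. 100. 105.] mean [ 540.8 -125.2   99.4]
scene
  px [379 296  32  31 510] (array([506.7, 305.2]), array([85.4, 53.5]), 81.4) z [100. 110. 115.] mean [509.3 306.6 109.5]
  px [ 233  188  120   85 1249] (array([ 508. , -132.1]), array([316.7, 231.4]), -5.2) z [ 90.  98. 104.] mean [ 516.7 -124.8   98. ]
t6.48 [ 430.3 -125.3  176. ] yaw [1.798e+02 1.000e-01 8.510e+01] F [ 0.1  0.3 -0.9] op 68.2 gf 0.0 j7 -0.15
tx 43.52 ty 3.35 tz -0.40 cm roll 0.1
```

View pics/scene1.png

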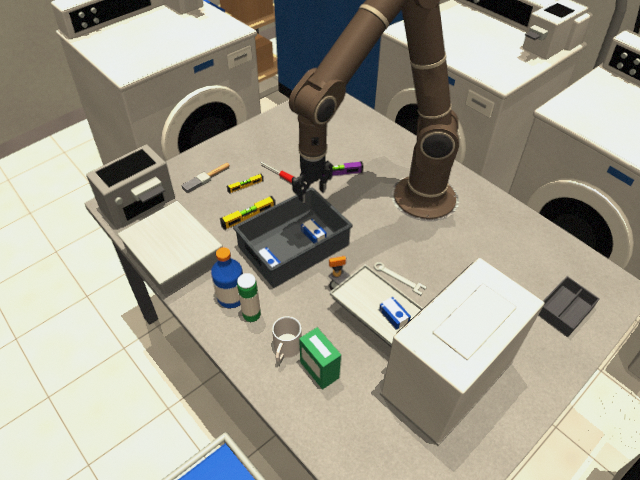

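```bash
python3 - <<'E'
from h import *
from go import go
for n,(x0,x1,y0,y1) in (('scene',(225,300,225,300)),('top',(300,400,160,215))):
    a,b=[cv2.cvtColor(cv2.imread(f'pics/{n}{i}.png'),6).astype(np.float32)[y0:y1,x0:x1] for i in(0,1)]
    print(n,cv2.phaseCorrelate(a,b,cv2.createHanningWindow(a.shape[::-1],cv2.CV_32F)))
go(505,305.5,180,81.4)
E
```

```text
scene ((1.0685812161933157, -0.1108331558843787), 0.3009577134874132)
top ((-0.8946325604194598, 3.56605178416676), 1.0273292242685954)
t6.48 [ 430.3 -125.3  176. ] yaw [1.798e+02 1.000e-01 8.510e+01] F [ 0.1  0.3 -0.9] op 68.2 gf 0.0 j7 -0.15
tx 43.56 ty 3.80 tz -0.40 cm roll 3.7
```

```bash
python3 - <<'E'
from h import *
t=[cv2.imread(f'pics/top{i}.png')[150:290,290:430] for i in(0,1)]
s=[cv2.imread(f'pics/scene{i}.png')[180:290,220:360] for i in(0,1)]
f=lambda L:np.hstack([cv2.resize(x,(400,290)) for x in L])
cv2.imwrite('pics/cmp.png',np.vstack([f(t),f(s)]))
E
```

```text
(no output)
```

View pics/cmp.png

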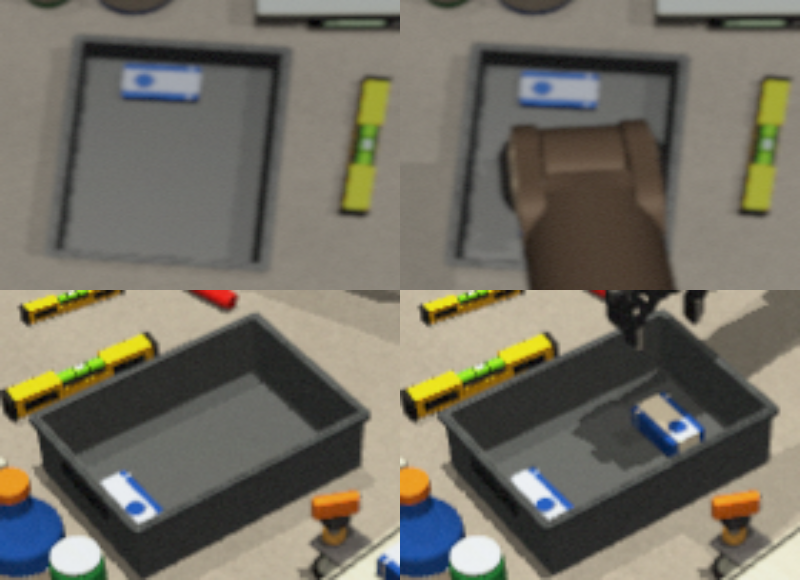

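The comparison shows that the tote slid about 10 mm towards the robot during the drop, with carton B inside. I'll keep well clear of its walls on the next drop and re-measure it with the arm out of the way.

Request:
move_arm([
  {"jaw":0.8,"tx":3.9,"ty":0.3,"tz":0,"roll":0},
  {"jaw":0.8,"tx":3.9,"ty":0.3,"tz":0,"roll":0},
  {"jaw":0.8,"tx":3.9,"ty":0.3,"tz":0,"roll":0},
  {"jaw":0.8,"tx":3.9,"ty":0.3,"tz":0,"roll":0},
  {"jaw":0.8,"tx":3.9,"ty":0.3,"tz":0,"roll":0},
  {"jaw":0.8,"tx":3.9,"ty":0.3,"tz":0,"roll":0},
  {"jaw":0.8,"tx":3.9,"ty":0.4,"tz":0,"roll":0},
  {"jaw":0.8,"tx":3.9,"ty":0.4,"tz":0,"roll":0},
  {"jaw":0.8,"tx":3.9,"ty":0.4,"tz":0,"roll":0},
  {"jaw":0.8,"tx":3.9,"ty":0.4,"tz":0,"roll":0},
  {"jaw":0.8,"tx":3.9,"ty":0.4,"tz":0,"roll":0},
  {"jaw":0.8,"tx":0.6,"ty":0,"tz":0,"roll":3.7},
  {"jaw":0.8,"tx":0,"ty":0,"tz":0,"roll":0},
  {"jaw":0.8,"tx":0,"ty":0,"tz":0,"roll":0},
])

```text
clock: 7.65
eef_pos: [503.4, 304.5, 172.5]
orientation: [-3.139, 0.002, 1.424]
wrist_force: [0.5, 0.5, -1.2]
opening: 68.2
grasp_force: 0.0
```

```bash
python3 - <<'E'
from m import *
from go import go
d=grab('top');C=cloud(d);X,Y,Z=C[...,0],C[...,1],C[...,2]
blobs(d,C,(Z>88)&(Z<110)&(X>250)&(X<700)&(Y<20)&(Y>-280),200)
blobs(d,C,(Z>22)&(Z<50)&(X>370)&(X<650)&(Y<-60)&(Y>-200)&(d['image'].min(2)>0)&(d['image'].max(2)>110),30)
print('wall above rim?',np.nanmax(Z[(X>340)&(X<680)&(Y<-10)&(Y>-260)]))
go(505,305.5,86,81.4)
E
```

```text
px [ 306  171   86  115 1368] (array([ 505.8, -132.2]), array([312.5, 222.6]), -5.1) z [ 93. 100. 104.] mean [ 510.9 -137.6   99.4]
  px [332 185  28  17 414] (array([ 617.2, -126.6]), array([80.4, 48.8]), 86.3) z [30. 35. 39.] mean [ 617.8 -126.8   34.7]
  px [332 249  28  18 446] (array([ 424.4, -124.2]), array([80.1, 48.6]), 86.1) z [30. 35. 40.] mean [ 424.3 -124.6   34.8]
wall above rim? 768.5130025723901
t7.70 [504.  303.3 172.8] yaw [-1.799e+02  1.000e-01  8.150e+01] F [ 0.2 -0.4 -0.9] op 68.2 gf 0.0 j7 -1.14
tx 0.23 ty 0.07 tz 8.68 cm roll 0.1
```

Request:
move_arm([
  {"jaw":0.8,"tx":0.2,"ty":0.1,"tz":3.5,"roll":0},
  {"jaw":0.8,"tx":0,"ty":0,"tz":3,"roll":0},
  {"jaw":0.8,"tx":0,"ty":0,"tz":2.1,"roll":0},
  {"jaw":0.8,"tx":0,"ty":0,"tz":0,"roll":0},
  {"jaw":0.35,"tx":0,"ty":0,"tz":0,"roll":0},
  {"jaw":0.35,"tx":0,"ty":0,"tz":0,"roll":0},
  {"jaw":0.35,"tx":0,"ty":0,"tz":0,"roll":0},
  {"jaw":0.35,"tx":0,"ty":0,"tz":0,"roll":0},
  {"jaw":0.35,"tx":0,"ty":0,"tz":-2,"roll":0},
  {"jaw":0.35,"tx":0,"ty":0,"tz":-4,"roll":0},
  {"jaw":0.35,"tx":0,"ty":0,"tz":-4,"roll":0},
  {"jaw":0.35,"tx":0,"ty":0,"tz":0,"roll":0},
])

```text
clock: 8.7
eef_pos: [508.6, 309.6, 196.8]
orientation: [3.133, -0.008, 1.42]
wrist_force: [0.1, 1.3, 0.3]
opening: 47.1
grasp_force: 41.7
```

```bash
python3 go.py 512 -132 16 84.8
```

```text
t8.70 [508.6 309.6 196.8] yaw [179.5  -0.5  81.4] F [0.1 1.3 0.3] op 47.1 gf 41.7 j7 -1.13
tx -43.60 ty 6.97 tz 18.08 cm roll -3.4
```

Request:
move_arm([
  {"jaw":0.35,"tx":-3.9,"ty":0.65,"tz":0,"roll":0},
  {"jaw":0.35,"tx":-3.9,"ty":0.65,"tz":0,"roll":0},
  {"jaw":0.35,"tx":-3.9,"ty":0.65,"tz":0,"roll":0},
  {"jaw":0.35,"tx":-3.9,"ty":0.65,"tz":0,"roll":0},
  {"jaw":0.35,"tx":-3.9,"ty":0.65,"tz":0,"roll":0},
  {"jaw":0.35,"tx":-3.9,"ty":0.65,"tz":0,"roll":0},
  {"jaw":0.35,"tx":-3.9,"ty":0.65,"tz":0,"roll":0},
  {"jaw":0.35,"tx":-3.9,"ty":0.65,"tz":0,"roll":0},
  {"jaw":0.35,"tx":-3.9,"ty":0.65,"tz":0,"roll":0},
  {"jaw":0.35,"tx":-3.9,"ty":0.65,"tz":0,"roll":0},
  {"jaw":0.35,"tx":-3.9,"ty":0.65,"tz":0,"roll":0},
  {"jaw":0.35,"tx":-0.2,"ty":0,"tz":0,"roll":-3.4},
  {"jaw":0.35,"tx":0,"ty":0,"tz":0,"roll":0},
  {"jaw":0.35,"tx":0,"ty":0,"tz":0,"roll":0},
  {"jaw":0.35,"tx":0,"ty":0,"tz":0,"roll":0},
  {"jaw":0.35,"tx":0,"ty":0,"tz":0,"roll":0},
  {"jaw":0.35,"tx":0,"ty":0,"tz":0,"roll":0},
])

```text
clock: 10.12
eef_pos: [512.0, -129.2, 188.6]
orientation: [3.141, 0.0, 1.481]
wrist_force: [-0.3, 0.4, -0.1]
opening: 46.9
grasp_force: 41.6
```

```bash
python3 go.py 512 -132 16 84.8
```

```text
t10.12 [ 512.  -129.2  188.6] yaw [180.    0.   84.8] F [-0.3  0.4 -0.1] op 46.9 gf 41.6 j7 -0.24
tx -0.28 ty 0.03 tz 17.26 cm roll 0.0
```

Request:
move_arm([
  {"jaw":0.35,"tx":-0.3,"ty":0,"tz":4,"roll":0},
  {"jaw":0.35,"tx":0,"ty":0,"tz":4,"roll":0},
  {"jaw":0.35,"tx":0,"ty":0,"tz":4,"roll":0},
  {"jaw":0.35,"tx":0,"ty":0,"tz":3,"roll":0},
  {"jaw":0.35,"tx":0,"ty":0,"tz":1.5,"roll":0},
  {"jaw":0.35,"tx":0,"ty":0,"tz":0.7,"roll":0},
  {"jaw":0.35,"tx":0,"ty":0,"tz":0,"roll":0},
  {"jaw":0.35,"tx":0,"ty":0,"tz":0,"roll":0},
  {"jaw":0.35,"tx":0,"ty":0,"tz":0,"roll":0},
])

```text
clock: 10.87
eef_pos: [512.4, -133.2, 17.1]
orientation: [3.14, 0.0, 1.479]
wrist_force: [0.1, -0.5, -0.9]
opening: 46.9
grasp_force: 42.4
```

Request:
move_arm([
  {"jaw":0.35,"tx":0,"ty":0,"tz":0.2,"roll":0},
  {"jaw":0.65,"tx":0,"ty":0,"tz":0,"roll":0},
  {"jaw":0.65,"tx":0,"ty":0,"tz":0,"roll":0},
  {"jaw":0.65,"tx":0,"ty":0,"tz":0,"roll":0},
  {"jaw":0.65,"tx":0,"ty":0,"tz":-2,"roll":0},
  {"jaw":0.65,"tx":0,"ty":0,"tz":-3,"roll":0},
  {"jaw":0.65,"tx":0,"ty":0,"tz":-4,"roll":0},
  {"jaw":0.65,"tx":0,"ty":0,"tz":-4,"roll":0},
  {"jaw":0.65,"tx":0,"ty":0,"tz":-3,"roll":0},
  {"jaw":0.65,"tx":0,"ty":0,"tz":0,"roll":0},
  {"jaw":0.65,"tx":0,"ty":0,"tz":0,"roll":0},
  {"jaw":0.65,"tx":0,"ty":0,"tz":0,"roll":0},
])

```text
clock: 11.87
eef_pos: [511.0, -133.9, 173.9]
orientation: [-3.141, 0.001, 1.478]
wrist_force: [-0.1, 0.0, -0.5]
opening: 55.5
grasp_force: 0.0
```

```bash
python3 - <<'E'
from m import *
from go import go
for n in('scene','top'):
    d=grab(n,n+'2.png');C=cloud(d);X,Y,Z=C[...,0],C[...,1],C[...,2]
    H=cv2.cvtColor(d['image'],cv2.COLOR_RGB2HSV);h,s,v=H[...,0],H[...,1],H[...,2]
    m=(h>22)&(h<36)&(s>130)&(v>100)&(Z>28)&(Z<46)&(X>400)&(X<660)&(Y<-290)&(Y>-400)
    ys,xs=np.nonzero(m);P=onz(d,np.c_[xs,ys],36);print(n,'level',rect(P))
    blobs(d,C,(Z>88)&(Z<110)&(X>250)&(X<700)&(Y<20)&(Y>-280),200)
go(535.5,-339,170,-8.4)
E
```

```text
scene level (array([ 538.2, -337.8]), array([185.1,  33.9]), -8.6)
  px [ 233  188  120   85 1126] (array([ 506.2, -132.9]), array([320.4, 232.3]), -5.0) z [ 90.  99. 105.] mean [ 524.1 -113.5   98. ]
top level (array([ 536.2, -339. ]), array([188.8,  24.5]), -8.6)
  px [306 171  48 112 618] (array([509.4, -75.5]), array([321.1, 131.9]), 0.4) z [ 95. 100. 104.] mean [485.7 -45.3  99.9]
t11.97 [ 510.5 -133.7  173. ] yaw [-179.9   -0.    84.7] F [ 0.5 -0.4 -0.1] op 55.6 gf 0.0 j7 -0.25
tx -20.22 ty 4.38 tz 0.30 cm roll 93.1
```

Request:
move_arm([
  {"jaw":0.65,"tx":-4,"ty":0.9,"tz":0,"roll":0},
  {"jaw":0.65,"tx":-4,"ty":0.9,"tz":0,"roll":0},
  {"jaw":0.65,"tx":-4,"ty":0.9,"tz":0,"roll":0},
  {"jaw":0.65,"tx":-4,"ty":0.9,"tz":0,"roll":0},
  {"jaw":0.65,"tx":-4.1,"ty":0.9,"tz":0,"roll":0},
  {"jaw":0.65,"tx":0,"ty":0,"tz":1,"roll":7},
  {"jaw":0.65,"tx":0,"ty":0,"tz":1,"roll":7},
  {"jaw":0.65,"tx":0,"ty":0,"tz":1,"roll":7},
  {"jaw":0.65,"tx":0,"ty":0,"tz":1,"roll":7},
  {"jaw":0.65,"tx":0,"ty":0,"tz":1,"roll":7},
  {"jaw":0.65,"tx":0,"ty":0,"tz":1,"roll":7},
  {"jaw":0.65,"tx":0,"ty":0,"tz":1,"roll":7},
  {"jaw":0.65,"tx":0,"ty":0,"tz":0,"roll":7},
  {"jaw":0.65,"tx":0,"ty":0,"tz":0,"roll":7},
  {"jaw":0.65,"tx":0,"ty":0,"tz":0,"roll":7},
  {"jaw":0.65,"tx":0,"ty":0,"tz":0,"roll":7},
  {"jaw":0.65,"tx":0,"ty":0,"tz":0,"roll":7},
  {"jaw":0.65,"tx":0,"ty":0,"tz":0,"roll":7},
  {"jaw":0.65,"tx":0,"ty":0,"tz":0,"roll":2.1},
  {"jaw":0.65,"tx":0,"ty":0,"tz":0,"roll":0},
])

```text
clock: 13.63
eef_pos: [537.1, -336.8, 102.6]
orientation: [-3.141, 0.003, -0.147]
wrist_force: [-0.6, -0.6, -0.7]
opening: 55.6
grasp_force: 0.0
```

```bash
python3 go.py 536 -339 3 -8.6
```

```text
t13.63 [ 537.1 -336.8  102.6] yaw [-180.     0.2   -8.4] F [-0.6 -0.6 -0.7] op 55.6 gf 0.0 j7 -1.40
tx -0.08 ty 0.23 tz 9.96 cm roll 0.2
```

Request:
move_arm([
  {"jaw":0.65,"tx":-0.1,"ty":0.2,"tz":4,"roll":0.2},
  {"jaw":0.65,"tx":0,"ty":0,"tz":3,"roll":0},
  {"jaw":0.65,"tx":0,"ty":0,"tz":2,"roll":0},
  {"jaw":0.65,"tx":0,"ty":0,"tz":0.8,"roll":0},
  {"jaw":0.65,"tx":0,"ty":0,"tz":0,"roll":0},
  {"jaw":0.65,"tx":0,"ty":0,"tz":0,"roll":0},
  {"jaw":0.1,"tx":0,"ty":0,"tz":0,"roll":0},
  {"jaw":0.1,"tx":0,"ty":0,"tz":0,"roll":0},
  {"jaw":0.1,"tx":0,"ty":0,"tz":0,"roll":0},
  {"jaw":0.1,"tx":0,"ty":0,"tz":0,"roll":0},
  {"jaw":0.1,"tx":0,"ty":0,"tz":0,"roll":0},
  {"jaw":0.1,"tx":0,"ty":0,"tz":0,"roll":0},
], grip_force=70)

```text
clock: 14.63
eef_pos: [537.6, -340.3, 8.3]
orientation: [3.14, -0.003, -0.15]
wrist_force: [-1.8, -0.0, 5.8]
opening: 23.7
grasp_force: 70.1
```

Request:
move_arm([
  {"jaw":0.1,"tx":0,"ty":0,"tz":-2,"roll":0},
  {"jaw":0.1,"tx":0,"ty":0,"tz":-3,"roll":0},
  {"jaw":0.1,"tx":0,"ty":0,"tz":-3,"roll":0},
  {"jaw":0.1,"tx":0,"ty":0,"tz":-4,"roll":0},
  {"jaw":0.1,"tx":0,"ty":0,"tz":-4,"roll":0},
  {"jaw":0.1,"tx":0,"ty":0,"tz":-2,"roll":0},
  {"jaw":0.1,"tx":0,"ty":0,"tz":0,"roll":0},
  {"jaw":0.1,"tx":0,"ty":0,"tz":0,"roll":0},
  {"jaw":0.1,"tx":0,"ty":0,"tz":0,"roll":0},
])

```text
clock: 15.38
eef_pos: [535.5, -339.1, 185.2]
orientation: [-3.141, 0.002, -0.15]
wrist_force: [0.2, 0.2, -3.1]
opening: 23.9
grasp_force: 69.5
```

```bash
python3 - <<'E'
from m import *
from go import go
d=grab('scene','scene3.png')
cv2.imwrite('pics/c3.png',cv2.resize(cv2.imread('pics/scene3.png')[100:300,180:380],None,fx=3,fy=3))
go(509,273,190,81.6)
E
```

```text
t15.43 [ 535.3 -339.   184.5] yaw [-179.9    0.2   -8.6] F [ 0.2  0.2 -3.1] op 24.3 gf 69.5 j7 -1.37
tx -11.72 ty -60.12 tz -0.55 cm roll -90.2
```

View pics/c3.png

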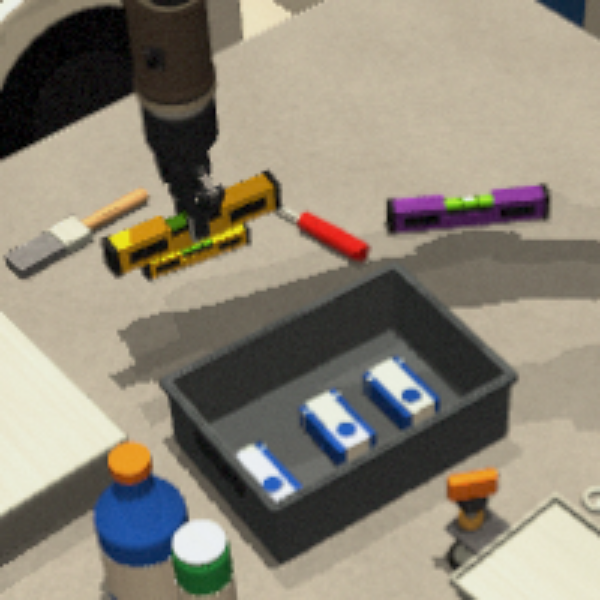

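Request:
move_arm([
  {"jaw":0.1,"tx":-0.4,"ty":-2,"tz":0,"roll":0},
  {"jaw":0.1,"tx":-0.8,"ty":-4,"tz":0,"roll":0},
  {"jaw":0.1,"tx":-0.8,"ty":-4,"tz":0,"roll":0},
  {"jaw":0.1,"tx":-0.8,"ty":-4,"tz":0,"roll":0},
  {"jaw":0.1,"tx":-0.8,"ty":-4,"tz":0,"roll":0},
  {"jaw":0.1,"tx":-0.8,"ty":-4,"tz":0,"roll":0},
  {"jaw":0.1,"tx":-0.8,"ty":-4,"tz":0,"roll":0},
  {"jaw":0.1,"tx":-0.8,"ty":-4,"tz":0,"roll":0},
  {"jaw":0.1,"tx":-0.8,"ty":-4,"tz":0,"roll":0},
  {"jaw":0.1,"tx":-0.8,"ty":-4,"tz":0,"roll":0},
  {"jaw":0.1,"tx":-0.8,"ty":-4,"tz":0,"roll":0},
  {"jaw":0.1,"tx":-0.8,"ty":-4,"tz":0,"roll":0},
  {"jaw":0.1,"tx":-0.8,"ty":-4,"tz":0,"roll":0},
  {"jaw":0.1,"tx":-0.8,"ty":-4,"tz":0,"roll":0},
  {"jaw":0.1,"tx":-0.8,"ty":-4,"tz":0,"roll":0},
  {"jaw":0.1,"tx":-0.4,"ty":-2,"tz":0,"roll":0},
])

```text
clock: 16.77
eef_pos: [504.7, 277.4, 184.7]
orientation: [-3.14, 0.003, -0.144]
wrist_force: [1.3, 1.0, -1.7]
opening: 23.9
grasp_force: 69.6
```

Request:
move_arm([
  {"jaw":0.1,"tx":0,"ty":0,"tz":0,"roll":-4},
  {"jaw":0.1,"tx":0,"ty":0,"tz":0,"roll":-6},
  {"jaw":0.1,"tx":0,"ty":0,"tz":0,"roll":-7},
  {"jaw":0.1,"tx":0,"ty":0,"tz":0,"roll":-7},
  {"jaw":0.1,"tx":0,"ty":0,"tz":0,"roll":-7},
  {"jaw":0.1,"tx":0,"ty":0,"tz":0,"roll":-7},
  {"jaw":0.1,"tx":0,"ty":0,"tz":0,"roll":-7},
  {"jaw":0.1,"tx":0,"ty":0,"tz":0,"roll":-7},
  {"jaw":0.1,"tx":0,"ty":0,"tz":0,"roll":-7},
  {"jaw":0.1,"tx":0,"ty":0,"tz":0,"roll":-7},
  {"jaw":0.1,"tx":0,"ty":0,"tz":0,"roll":-7},
  {"jaw":0.1,"tx":0,"ty":0,"tz":0,"roll":-7},
  {"jaw":0.1,"tx":0,"ty":0,"tz":0,"roll":-7},
  {"jaw":0.1,"tx":0,"ty":0,"tz":0,"roll":-7},
  {"jaw":0.1,"tx":0,"ty":0,"tz":0,"roll":-4},
  {"jaw":0.1,"tx":0,"ty":0,"tz":0,"roll":-2.4},
  {"jaw":0.1,"tx":0,"ty":0,"tz":0,"roll":0},
  {"jaw":0.1,"tx":0,"ty":0,"tz":0,"roll":0},
  {"jaw":0.1,"tx":0,"ty":0,"tz":0,"roll":0},
])

```text
clock: 18.35
eef_pos: [506.9, 271.5, 185.4]
orientation: [-3.14, 0.0, 1.601]
wrist_force: [0.0, -1.0, -2.8]
opening: 23.8
grasp_force: 69.6
```

```bash
python3 - <<'E'
from m import *
from go import go
for n in('top','scene'):
    d=grab(n);C=cloud(d);X,Y,Z=C[...,0],C[...,1],C[...,2]
    m=(Z>150)&(Z<225)&(X>440)&(X<580)&(Y>150)&(Y<400)
    blobs(d,C,m,30)
    H=cv2.cvtColor(d['image'],cv2.COLOR_RGB2HSV)
    blobs(d,C,m&(H[...,0]>18)&(H[...,0]<36)&(H[...,1]>130),30)
go(509,273,88,91.8)
E
```

```text
px [225 215  13   9  58] (array([516.5, 179.4]), array([30.2, 15. ]), 63.1) z [181. 212. 218.] mean [513.8 176.5 207.6]
  px [358 257  65  56 912] (array([507. , 271.7]), array([202.4,  55.3]), 85.4) z [184. 211. 218.] mean [512.5 283.1 206. ]
  px [360 258  22  29 236] (array([508.3, 214.3]), array([78.9, 31.1]), -85.9) z [184. 212. 217.] mean [514.4 202.8 207.1]
  px [388 284  31  27 343] (array([506.5, 322.6]), array([85.3, 30.6]), -88.0) z [185. 212. 218.] mean [511.4 328.9 207.2]
t18.45 [507.1 271.7 185.9] yaw [-180.     0.    91.8] F [ 0.8  0.6 -3.7] op 24.1 gf 69.6 j7 -0.95
tx 0.12 ty 0.19 tz 9.79 cm roll -0.0
```

Request:
move_arm([
  {"jaw":0.1,"tx":0.1,"ty":0.2,"tz":3,"roll":0},
  {"jaw":0.1,"tx":0,"ty":0,"tz":3,"roll":0},
  {"jaw":0.1,"tx":0,"ty":0,"tz":2,"roll":0},
  {"jaw":0.1,"tx":0,"ty":0,"tz":1,"roll":0},
  {"jaw":0.1,"tx":0,"ty":0,"tz":0.5,"roll":0},
  {"jaw":0.1,"tx":0,"ty":0,"tz":0,"roll":0},
  {"jaw":0.1,"tx":0,"ty":0,"tz":0,"roll":0},
  {"jaw":0.1,"tx":0,"ty":0,"tz":0,"roll":0},
  {"jaw":0.1,"tx":0,"ty":0,"tz":0.3,"roll":0},
  {"jaw":0.1,"tx":0,"ty":0,"tz":0,"roll":0},
  {"jaw":0.1,"tx":0,"ty":0,"tz":0,"roll":0},
])

```text
clock: 19.37
eef_pos: [509.5, 272.8, 88.7]
orientation: [3.141, 0.0, 1.602]
wrist_force: [-0.5, 0.1, -2.8]
opening: 24.1
grasp_force: 69.6
```

Not yet touching; lower in small steps.

Request:
move_arm([
  {"jaw":0.1,"tx":0,"ty":0,"tz":0.2,"roll":0},
  {"jaw":0.1,"tx":0,"ty":0,"tz":0.1,"roll":0},
  {"jaw":0.1,"tx":0,"ty":0,"tz":0,"roll":0},
  {"jaw":0.1,"tx":0,"ty":0,"tz":0,"roll":0},
])

```text
clock: 19.7
eef_pos: [509.6, 272.9, 86.8]
orientation: [3.14, 0.001, 1.602]
wrist_force: [-3.2, -3.6, 11.6]
opening: 24.2
grasp_force: 71.5
```

Request:
move_arm([
  {"jaw":0.1,"tx":0,"ty":0,"tz":-0.1,"roll":0},
  {"jaw":0.55,"tx":0,"ty":0,"tz":0,"roll":0},
  {"jaw":0.55,"tx":0,"ty":0,"tz":0,"roll":0},
  {"jaw":0.55,"tx":0,"ty":0,"tz":0,"roll":0},
  {"jaw":0.55,"tx":0,"ty":0,"tz":-1,"roll":0},
  {"jaw":0.55,"tx":0,"ty":0,"tz":-3,"roll":0},
  {"jaw":0.55,"tx":0,"ty":0,"tz":-4,"roll":0},
  {"jaw":0.55,"tx":0,"ty":0,"tz":-4,"roll":0},
  {"jaw":0.55,"tx":-4,"ty":0,"tz":-1,"roll":0},
  {"jaw":0.55,"tx":-4,"ty":0,"tz":0,"roll":0},
  {"jaw":0.55,"tx":-4,"ty":0,"tz":0,"roll":0},
  {"jaw":0.55,"tx":-4,"ty":0,"tz":0,"roll":0},
  {"jaw":0.55,"tx":-2.8,"ty":0,"tz":0,"roll":0},
  {"jaw":0.55,"tx":0,"ty":0,"tz":0,"roll":-7},
  {"jaw":0.55,"tx":0,"ty":0,"tz":0,"roll":-7},
  {"jaw":0.55,"tx":0,"ty":0,"tz":0,"roll":-7},
  {"jaw":0.55,"tx":0,"ty":0,"tz":0,"roll":-7},
  {"jaw":0.55,"tx":0,"ty":0,"tz":0,"roll":-7},
  {"jaw":0.55,"tx":0,"ty":0,"tz":0,"roll":-7},
  {"jaw":0.55,"tx":0,"ty":0,"tz":0,"roll":-7},
])

```text
clock: 21.37
eef_pos: [515.3, 85.1, 217.0]
orientation: [3.141, 0.001, 2.464]
wrist_force: [0.7, 0.1, -0.2]
opening: 46.9
grasp_force: 0.0
```

```bash
python3 - <<'E'
from m import *
from go import go
for n in('scene','top'):
    d=grab(n,n+'4.png');C=cloud(d);X,Y,Z=C[...,0],C[...,1],C[...,2]
    H=cv2.cvtColor(d['image'],cv2.COLOR_RGB2HSV);h,s,v=H[...,0],H[...,1],H[...,2]
    for nm,m in(('yel',(h>22)&(h<36)&(s>130)&(v>100)&(Z>95)&(Z<130)&(X>440)&(X<580)&(Y>150)&(Y<400)),('knob',(h>5)&(h<20)&(s>150)&(v>100)&(X>450)&(X<570)&(Y>40)&(Y<130)&(Z>128)&(Z<150))):
        if m.any():
            ys,xs=np.nonzero(m);P=onz(d,np.c_[xs,ys],138 if nm=='knob' else 115);print(n,nm,rect(P),m.sum())
go(515,84,114,150.6)
a=cv2.resize(cv2.imread('pics/scene4.png')[240:340,310:430],(720,600),interpolation=cv2.INTER_CUBIC);cv2.imwrite('pics/c4.png',a)
E
```

```text
scene yel (array([514.3, 267. ]), array([179.7,  33.8]), -87.8) 326
scene knob (array([520.1,  85.3]), array([50.2, 21.6]), -27.2) 89
top yel (array([507. , 273.8]), array([187.5,  23.7]), -88.1) 378
t21.47 [515.3  85.  216.6] yaw [180.  -0. 141.] F [ 0.1 -0.5 -0.1] op 46.8 gf 0.0 j7 0.17
tx -0.04 ty -0.09 tz 10.26 cm roll -9.6
```

View pics/c4.png

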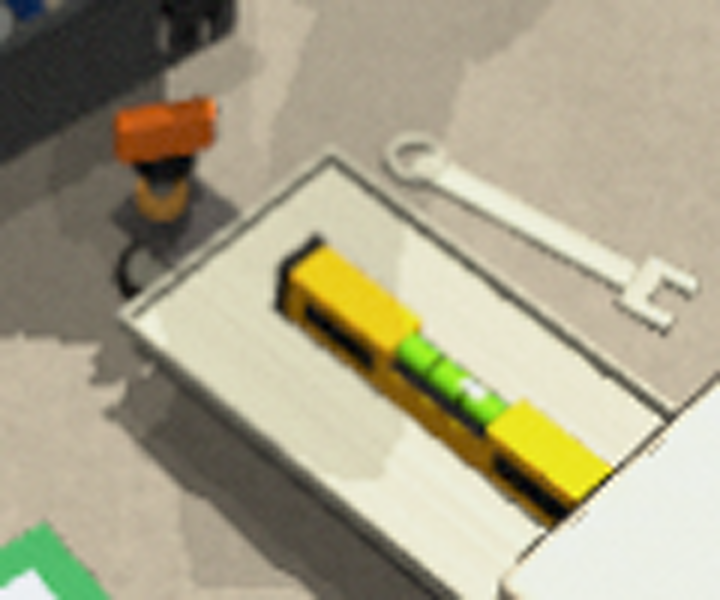

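The level lies lengthwise mid-shelf. The bubble is near crop (472,388), roughly 10 mm to the hinge side of the vial's middle.

```bash
cat > bub.py <<'E'
from m import *
def bubble(n='scene',N=6,save=None):
    I=np.mean([(d:=get_image(n))['image'].astype(float) for _ in range(N)],0).astype(np.float32)
    up=cv2.resize(I.astype(np.uint8),None,fx=4,fy=4,interpolation=cv2.INTER_CUBIC)
    H=cv2.cvtColor(up,cv2.COLOR_RGB2HSV);h,s,v=[H[...,i].astype(int) for i in range(3)]
    ys,xs=np.mgrid[:up.shape[0],:up.shape[1]];px=np.c_[xs.ravel()/4-.375,ys.ravel()/4-.375]
    P=onz(d,px,104).reshape(*up.shape[:2],3)
    ax=np.array([np.cos(np.radians(91.9)),np.sin(np.radians(91.9))]);q=P[...,:2]-[509,273]
    u=q@ax;w=q@[ax[1],-ax[0]]
    R=(abs(u)<130)&(abs(w)<30)
    yel=R&(h>22)&(h<33)&(s>150)&(v>110); gr=R&(h>=36)&(h<65)&(s>100)
    wh=R&(s<90)&(v>140)
    k=cv2.dilate(gr.astype(np.uint8),np.ones((13,13)))>0; wh&=k
    # restrict to vial strip
    wm=np.median(w[gr]);st=abs(w-wm)<5
    ug=u[gr&st];lo,hi=np.percentile(ug,[1,99])
    wh&=(abs(w-wm)<8)&(u>lo)&(u<hi)
    ub=u[wh].mean() if wh.any() else None
    b=np.arange(-45,50,2.)
    prof=[(round(x,0),int(v[st&R&(abs(u-x)<1)].mean()),int(s[st&R&(abs(u-x)<1)].mean())) for x in b if (st&R&(abs(u-x)<1)).any()]
    print(n,'green',lo.round(1),hi.round(1),'mid',((lo+hi)/2).round(1),'bubble',ub,wh.sum());print(prof)
if __name__=='__main__':
    bubble('scene');bubble('top')
E
python3 bub.py
```

```text
scene green -34.7 23.1 mid -5.8 bubble 5.6292331010518115 130
[(np.float64(-45.0), 236, 225), (np.float64(-43.0), 235, 226), (np.float64(-41.0), 236, 225), (np.float64(-39.0), 233, 224), (np.float64(-37.0), 206, 223), (np.float64(-35.0), 190, 222), (np.float64(-33.0), 199, 220), (np.float64(-31.0), 212, 218), (np.float64(-29.0), 211, 218), (np.float64(-27.0), 214, 219), (np.float64(-25.0), 212, 219), (np.float64(-23.0), 213, 220), (np.float64(-21.0), 214, 220), (np.float64(-19.0), 194, 220), (np.float64(-17.0), 156, 218), (np.float64(-15.0), 156, 218), (np.float64(-13.0), 192, 219), (np.float64(-11.0), 212, 221), (np.float64(-9.0), 213, 221), (np.float64(-7.0), 212, 220), (np.float64(-5.0), 212, 220), (np.float64(-3.0), 212, 206), (np.float64(-1.0), 210, 179), (np.float64(1.0), 202, 148), (np.float64(3.0), 171, 141), (np.float64(5.0), 164, 131), (np.float64(7.0), 188, 129), (np.float64(9.0), 203, 135), (np.float64(11.0), 206, 155), (np.float64(13.0), 208, 187), (np.float64(15.0), 213, 212), (np.float64(17.0), 213, 220), (np.float64(19.0), 212, 219), (np.float64(21.0), 208, 218), (np.
[... 1221 characters left out ...]
t64(3.0), 161, 180), (np.float64(5.0), 160, 168), (np.float64(7.0), 160, 136), (np.float64(9.0), 157, 96), (np.float64(11.0), 152, 62), (np.float64(13.0), 150, 41), (np.float64(15.0), 152, 37), (np.float64(17.0), 153, 44), (np.float64(19.0), 157, 60), (np.float64(21.0), 159, 87), (np.float64(23.0), 160, 114), (np.float64(25.0), 160, 146), (np.float64(27.0), 159, 171), (np.float64(29.0), 157, 183), (np.float64(31.0), 152, 184), (np.float64(33.0), 153, 181), (np.float64(35.0), 158, 177), (np.float64(37.0), 167, 174), (np.float64(39.0), 172, 172), (np.float64(41.0), 174, 171), (np.float64(43.0), 174, 172), (np.float64(45.0), 173, 171), (np.float64(47.0), 174, 170), (np.float64(49.0), 174, 170)]
```

Request:
move_arm([
  {"jaw":0.55,"tx":0,"ty":-0.1,"tz":2,"roll":-5},
  {"jaw":0.55,"tx":0,"ty":0,"tz":3,"roll":-4.6},
  {"jaw":0.55,"tx":0,"ty":0,"tz":3,"roll":0},
  {"jaw":0.55,"tx":0,"ty":0,"tz":1.9,"roll":0},
  {"jaw":0.55,"tx":0,"ty":0,"tz":0,"roll":0},
  {"jaw":0.55,"tx":0,"ty":0,"tz":0,"roll":0},
  {"jaw":0.0,"tx":0,"ty":0,"tz":0,"roll":0},
  {"jaw":0.0,"tx":0,"ty":0,"tz":0,"roll":0},
  {"jaw":0.0,"tx":0,"ty":0,"tz":0,"roll":0},
  {"jaw":0.0,"tx":0,"ty":0,"tz":0,"roll":0},
  {"jaw":0.0,"tx":0,"ty":0,"tz":0,"roll":0},
  {"jaw":0.0,"tx":0,"ty":0,"tz":0,"roll":0},
  {"jaw":0.0,"tx":0,"ty":0,"tz":0,"roll":0},
], grip_force=60)

```text
clock: 23.15
eef_pos: [514.5, 82.7, 118.9]
orientation: [-3.139, 0.002, 2.624]
wrist_force: [-5.7, -4.8, 10.8]
opening: 12.8
grasp_force: 59.0
```

```bash
python3 go.py 515 84 117 6; python3 bub.py|grep green
```

```text
t23.15 [514.5  82.7 118.9] yaw [-1.798e+02  1.000e-01  1.504e+02] F [-5.7 -4.8 10.8] op 12.8 gf 59.0 j7 0.20
tx 0.02 ty 0.14 tz 0.19 cm roll 144.4
scene green -34.7 23.1 mid -5.8 bubble 5.75795804917181 129
top green -26.7 32.7 mid 3.0 bubble 15.664740765943934 211
```

Request:
move_arm([
  {"jaw":0.0,"tx":0,"ty":0,"tz":-0.1,"roll":3},
  {"jaw":0.0,"tx":0,"ty":0,"tz":0,"roll":5},
  {"jaw":0.0,"tx":0,"ty":0,"tz":0,"roll":7},
  {"jaw":0.0,"tx":0,"ty":0,"tz":0,"roll":7},
  {"jaw":0.0,"tx":0,"ty":0,"tz":0,"roll":7},
  {"jaw":0.0,"tx":0,"ty":0,"tz":0,"roll":7},
  {"jaw":0.0,"tx":0,"ty":0,"tz":0,"roll":7},
  {"jaw":0.0,"tx":0,"ty":0,"tz":0,"roll":7},
  {"jaw":0.0,"tx":0,"ty":0,"tz":0,"roll":7},
  {"jaw":0.0,"tx":0,"ty":0,"tz":0,"roll":7},
  {"jaw":0.0,"tx":0,"ty":0,"tz":0,"roll":7},
  {"jaw":0.0,"tx":0,"ty":0,"tz":0,"roll":7},
  {"jaw":0.0,"tx":0,"ty":0,"tz":0,"roll":7},
  {"jaw":0.0,"tx":0,"ty":0,"tz":0,"roll":7},
  {"jaw":0.0,"tx":0,"ty":0,"tz":0,"roll":7},
  {"jaw":0.0,"tx":0,"ty":0,"tz":0,"roll":7},
  {"jaw":0.0,"tx":0,"ty":0,"tz":0,"roll":7},
  {"jaw":0.0,"tx":0,"ty":0,"tz":0,"roll":7},
  {"jaw":0.0,"tx":0,"ty":0,"tz":0,"roll":7},
  {"jaw":0.0,"tx":0,"ty":0,"tz":0,"roll":7},
])

```text
clock: 25.42
eef_pos: [518.1, 82.3, 119.0]
orientation: [3.139, -0.006, 0.279]
wrist_force: [13.4, -5.1, -15.2]
opening: 12.5
grasp_force: 58.5
```

Request:
move_arm([
  {"jaw":0.0,"tx":0,"ty":0,"tz":0,"roll":7},
  {"jaw":0.0,"tx":0,"ty":0,"tz":0,"roll":4},
  {"jaw":0.0,"tx":0,"ty":0,"tz":0,"roll":0},
  {"jaw":0.0,"tx":0,"ty":0,"tz":0,"roll":0},
  {"jaw":0.0,"tx":0,"ty":0,"tz":0,"roll":0},
  {"jaw":0.0,"tx":0,"ty":0,"tz":0,"roll":0},
  {"jaw":0.0,"tx":0,"ty":0,"tz":0,"roll":0},
  {"jaw":0.0,"tx":0,"ty":0,"tz":0,"roll":0},
  {"jaw":0.0,"tx":0,"ty":0,"tz":0,"roll":0},
  {"jaw":0.0,"tx":0,"ty":0,"tz":0,"roll":0},
  {"jaw":0.0,"tx":0,"ty":0,"tz":0,"roll":0},
  {"jaw":0.0,"tx":0,"ty":0,"tz":0,"roll":0},
  {"jaw":0.0,"tx":0,"ty":0,"tz":0,"roll":0},
  {"jaw":0.0,"tx":0,"ty":0,"tz":0,"roll":0},
])

```text
clock: 26.58
eef_pos: [518.2, 82.0, 119.0]
orientation: [3.14, -0.006, 0.092]
wrist_force: [13.2, -6.2, -14.1]
opening: 12.5
grasp_force: 58.9
```

```bash
python3 go.py 515 84 117 6; python3 bub.py|sed 's/np.float64//g'
```

```text
t26.58 [518.2  82.  119. ] yaw [179.9  -0.4   5.3] F [ 13.2  -6.2 -14.1] op 12.5 gf 58.9 j7 -1.98
tx -0.30 ty -0.23 tz 0.20 cm roll -0.7
scene green -35.2 22.9 mid -6.1 bubble -6.060500573385688 137
[((-45.0), 236, 222), ((-43.0), 236, 221), ((-41.0), 237, 221), ((-39.0), 233, 222), ((-37.0), 213, 221), ((-35.0), 201, 221), ((-33.0), 206, 220), ((-31.0), 209, 218), ((-29.0), 212, 218), ((-27.0), 213, 218), ((-25.0), 210, 218), ((-23.0), 213, 218), ((-21.0), 213, 217), ((-19.0), 192, 220), ((-17.0), 161, 218), ((-15.0), 162, 212), ((-13.0), 192, 188), ((-11.0), 207, 163), ((-9.0), 214, 140), ((-7.0), 207, 146), ((-5.0), 208, 140), ((-3.0), 207, 136), ((-1.0), 208, 152), ((1.0), 198, 174), ((3.0), 168, 203), ((5.0), 169, 218), ((7.0), 192, 222), ((9.0), 208, 221), ((11.0), 211, 220), ((13.0), 211, 219), ((15.0), 211, 217), ((17.0), 211, 218), ((19.0), 213, 218), ((21.0), 207, 218), ((23.0), 201, 218), ((25.0), 218, 220), ((27.0), 234, 219), ((29.0), 236, 220), ((31.0), 236, 219), ((33.0), 236, 218), ((35.0), 237, 218), ((37.0), 236, 218), ((39.0), 236, 218), ((41.0), 236, 219), ((43.0)
[... 397 characters left out ...]
, 179), ((-19.0), 158, 179), ((-17.0), 161, 178), ((-15.0), 157, 178), ((-13.0), 157, 178), ((-11.0), 153, 181), ((-9.0), 141, 182), ((-7.0), 135, 167), ((-5.0), 134, 148), ((-3.0), 143, 112), ((-1.0), 152, 82), ((1.0), 155, 66), ((3.0), 157, 54), ((5.0), 157, 59), ((7.0), 157, 61), ((9.0), 153, 70), ((11.0), 141, 92), ((13.0), 132, 122), ((15.0), 132, 151), ((17.0), 140, 176), ((19.0), 149, 185), ((21.0), 154, 184), ((23.0), 156, 183), ((25.0), 157, 183), ((27.0), 157, 183), ((29.0), 154, 184), ((31.0), 150, 186), ((33.0), 149, 184), ((35.0), 151, 182), ((37.0), 158, 178), ((39.0), 165, 175), ((41.0), 169, 174), ((43.0), 171, 172), ((45.0), 171, 172), ((47.0), 171, 173), ((49.0), 171, 173)]
```

Request:
move_arm([
  {"jaw":0.4,"tx":0,"ty":0,"tz":0,"roll":0},
  {"jaw":0.4,"tx":0,"ty":0,"tz":0,"roll":0},
  {"jaw":0.4,"tx":0,"ty":0,"tz":0,"roll":0},
  {"jaw":0.4,"tx":0,"ty":0,"tz":0,"roll":0},
  {"jaw":0.4,"tx":0,"ty":0,"tz":-2,"roll":0},
  {"jaw":0.4,"tx":0,"ty":0,"tz":-4,"roll":0},
  {"jaw":0.4,"tx":0,"ty":0,"tz":-3,"roll":0},
  {"jaw":0.0,"tx":0,"ty":0,"tz":0,"roll":-7},
  {"jaw":0.0,"tx":0,"ty":0,"tz":0,"roll":-7},
  {"jaw":0.0,"tx":0,"ty":0,"tz":0,"roll":-7},
  {"jaw":0.0,"tx":0,"ty":0,"tz":0,"roll":-7},
  {"jaw":0.0,"tx":0,"ty":0,"tz":0,"roll":-7},
  {"jaw":0.0,"tx":0,"ty":0,"tz":0,"roll":-7},
  {"jaw":0.0,"tx":0,"ty":0,"tz":0,"roll":-7},
  {"jaw":0.0,"tx":0,"ty":0,"tz":0,"roll":-7},
  {"jaw":0.0,"tx":0,"ty":0,"tz":0,"roll":-7},
  {"jaw":0.0,"tx":0,"ty":0,"tz":0,"roll":-7},
  {"jaw":0.0,"tx":0,"ty":0,"tz":0,"roll":-7},
  {"jaw":0.0,"tx":0,"ty":0,"tz":0,"roll":-7},
  {"jaw":0.0,"tx":0,"ty":0,"tz":0,"roll":0},
])

```text
clock: 28.85
eef_pos: [514.4, 84.4, 208.5]
orientation: [3.142, -0.0, 1.567]
wrist_force: [-0.1, -0.8, 0.4]
opening: 0.3
grasp_force: 0.0
```

```bash
python3 go.py 507.5 321 123 91; python3 bub.py|grep green
```

```text
t28.85 [514.4  84.4 208.5] yaw [180.   -0.   89.8] F [-0.1 -0.8  0.4] op 0.3 gf 0.0 j7 -0.56
tx 23.65 ty -0.79 tz 8.55 cm roll -1.2
scene green -35.2 22.9 mid -6.1 bubble -6.060500573385688 137
top green -24.6 33.3 mid 4.3 bubble 4.651025990011973 217
```

The bubble stays centred after release. Next, move over the hinge-side solid part of the level.

Request:
move_arm([
  {"jaw":0.0,"tx":4,"ty":-0.1,"tz":0,"roll":-1.2},
  {"jaw":0.0,"tx":4,"ty":-0.1,"tz":0,"roll":0},
  {"jaw":0.0,"tx":4,"ty":-0.1,"tz":0,"roll":0},
  {"jaw":0.0,"tx":4,"ty":-0.1,"tz":0,"roll":0},
  {"jaw":0.0,"tx":4,"ty":-0.2,"tz":0,"roll":0},
  {"jaw":0.0,"tx":3.6,"ty":-0.2,"tz":0,"roll":0},
  {"jaw":0.0,"tx":0,"ty":0,"tz":0,"roll":0},
  {"jaw":0.0,"tx":0,"ty":0,"tz":3,"roll":0},
  {"jaw":0.0,"tx":0,"ty":0,"tz":3,"roll":0},
  {"jaw":0.0,"tx":0,"ty":0,"tz":1.5,"roll":0},
  {"jaw":0.0,"tx":0,"ty":0,"tz":0.5,"roll":0},
  {"jaw":0.0,"tx":0,"ty":0,"tz":0,"roll":0},
  {"jaw":0.0,"tx":0,"ty":0,"tz":0,"roll":0},
  {"jaw":0.0,"tx":0,"ty":0,"tz":0,"roll":0},
  {"jaw":0.0,"tx":0,"ty":0,"tz":0,"roll":0},
  {"jaw":0.0,"tx":0,"ty":0,"tz":0,"roll":0},
])

```text
clock: 30.78
eef_pos: [505.4, 320.3, 129.4]
orientation: [3.14, -0.001, 1.581]
wrist_force: [0.0, -0.5, -0.2]
opening: -0.2
grasp_force: 0.0
```

```bash
python3 go.py 507.5 321 116 91
```

```text
t30.78 [505.4 320.3 129.4] yaw [179.9  -0.   90.6] F [ 0.  -0.5 -0.2] op -0.2 gf 0.0 j7 -1.05
tx 0.06 ty 0.21 tz 1.34 cm roll -0.4
```

Request:
move_arm([
  {"jaw":0.0,"tx":0,"ty":0.2,"tz":0.5,"roll":0},
  {"jaw":0.0,"tx":0,"ty":0,"tz":0.3,"roll":0},
  {"jaw":0.0,"tx":0,"ty":0,"tz":0.3,"roll":0},
  {"jaw":0.0,"tx":0,"ty":0,"tz":0.1,"roll":0},
  {"jaw":0.0,"tx":0,"ty":0,"tz":0.1,"roll":0},
  {"jaw":0.0,"tx":0,"ty":0,"tz":0,"roll":0},
  {"jaw":0.0,"tx":0,"ty":0,"tz":0,"roll":0},
  {"jaw":0.0,"tx":0,"ty":0,"tz":0,"roll":0},
])

```text
clock: 31.45
eef_pos: [506.9, 319.9, 116.1]
orientation: [3.141, 0.001, 1.582]
wrist_force: [-2.0, -3.1, 10.1]
opening: 0.1
grasp_force: 5.0
```

Request:
move_arm([
  {"jaw":0.0,"tx":0,"ty":0,"tz":0,"roll":0},
  {"jaw":0.0,"tx":0,"ty":0,"tz":0,"roll":0},
  {"jaw":0.0,"tx":0,"ty":0,"tz":0,"roll":0},
  {"jaw":0.0,"tx":0,"ty":0,"tz":0,"roll":0},
  {"jaw":0.0,"tx":0,"ty":0,"tz":0,"roll":0},
  {"jaw":0.0,"tx":0,"ty":0,"tz":0,"roll":0},
  {"jaw":0.0,"tx":0,"ty":0,"tz":0,"roll":0},
  {"jaw":0.0,"tx":0,"ty":0,"tz":0,"roll":0},
  {"jaw":0.0,"tx":0,"ty":0,"tz":0,"roll":0},
  {"jaw":0.0,"tx":0,"ty":0,"tz":0,"roll":0},
])

```text
clock: 32.28
eef_pos: [506.9, 319.8, 116.1]
orientation: [3.141, 0.001, 1.581]
wrist_force: [-2.7, -3.1, 10.3]
opening: -0.4
grasp_force: 5.0
```

```bash
python3 bub.py|grep green; python3 - <<'E'
from h import *
from go import st
d=grab('scene','s5.png');st();cv2.imwrite('pics/c5.png',cv2.resize(cv2.imread('pics/s5.png')[170:350,220:440],None,fx=3,fy=3))
E
```

```text
scene green -34.1 22.5 mid -5.8 bubble None 0
t32.93 [506.9 319.8 116.1] yaw [1.80e+02 1.00e-01 9.06e+01] F [-2.4 -2.5  9.4] op -0.0 gf 5.0 j7 -1.05
  return _methods._mean(a, axis=axis, dtype=dtype,
  ret = ret.dtype.type(ret / rcount)
Traceback (most recent call last):
  File "bub.py", line 23, in <module>
    bubble('scene');bubble('top')
                    ~~~~~~^^^^^^^
  File "bub.py", line 16, in bubble
    ug=u[gr&st];lo,hi=np.percentile(ug,[1,99])
                      ~~~~~~~~~~~~~^^^^^^^^^^^
IndexError: index -1 is out of bounds for axis 0 with size 0
```

View pics/c5.png

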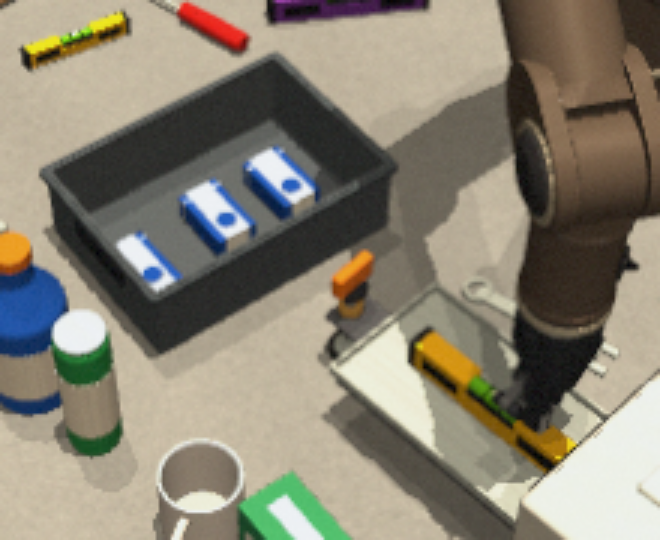

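The picture shows the shut fingers pressing on the hinge-side solid end, all the cartons in the tote, and the vial in shadow. One relaxed reading of the bubble follows.

```bash
sed -i 's/^if __name__.*/if 0:/' bub.py; python3 - <<'E' | sed 's/np.float64//g'
from bub import *
bubble('scene')
E
```

```text
scene green -34.1 22.5 mid -5.8 bubble None 0
[((-45.0), 206, 231), ((-43.0), 206, 231), ((-41.0), 205, 233), ((-39.0), 198, 233), ((-37.0), 166, 232), ((-35.0), 133, 229), ((-33.0), 122, 224), ((-31.0), 121, 220), ((-29.0), 119, 219), ((-27.0), 119, 221), ((-25.0), 120, 224), ((-23.0), 121, 223), ((-21.0), 121, 220), ((-19.0), 109, 216), ((-17.0), 87, 213), ((-15.0), 87, 221), ((-13.0), 102, 216), ((-11.0), 107, 207), ((-9.0), 88, 187), ((-7.0), 67, 165), ((-5.0), 60, 154), ((-3.0), 58, 139), ((-1.0), 60, 133), ((1.0), 67, 129), ((3.0), 63, 114), ((5.0), 56, 101), ((7.0), 57, 115), ((9.0), 64, 139), ((11.0), 60, 134), ((13.0), 60, 129), ((15.0), 59, 119), ((17.0), 53, 122), ((19.0), 53, 140), ((21.0), 55, 151), ((23.0), 60, 170), ((25.0), 94, 200), ((27.0), 125, 219), ((29.0), 122, 218), ((31.0), 113, 218), ((33.0), 105, 200), ((35.0), 112, 210), ((37.0), 109, 206), ((39.0), 113, 210), ((41.0), 114, 211), ((43.0), 114, 214), ((45.0), 128, 213), ((47.0), 133, 204), ((49.0), 138, 213)]
```

```bash
python3 -c "
from go import st
from plant import *
st();print(finish_job())"
```

```text
t33.23 [506.9 319.8 116.1] yaw [1.80e+02 1.00e-01 9.06e+01] F [-2.2 -3.9 10.1] op 0.0 gf 5.0 j7 -1.05
the job is handed in; nothing more can be done
None
```

I handed the job in at 33 s with both cartons in the tote and a 10 N push held on the level; the bubble read centred before the press, but the gripper hid it during the press, and the tote slid about 10 mm during the first carton drop.

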